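# Cross the polars over a moulded dish

## Robot

A 6-joint arm with a two-finger parallel gripper is mounted at the origin on a cart in front of the work surface, level with it; the furniture and walls round the work are solid. World frame = base frame: x ahead of the robot, y to its left, z up, the work surface at z = 0. Lengths are in m, angles in rad, forces in N, time in s.
With the tool pointing down it reaches from about 0.375 to 0.975 m from the base axis. Payload 3.8 kg.
Tool frame: the origin (TCP) lies on the centre line of the jaws, within the pads' length; the fingertips stand 8 mm ahead of it and the grasp point (between the pads) lies 11 mm behind it; z points along the fingers, y is the direction in which the jaws open and shut (so a half turn about z gives the same grasp; the last joint's range is limited). The gripper opens to 85 mm and grips with 20 to 120 N. Pads are 22 mm wide; open, the fingers measure 114 mm over their backs; the gripper's body (76 mm by 85 mm) begins 54 mm behind the grasp point. The pads swing forward as they close: fully open they stand 13 mm farther back than shut.
Start: joints at [1.143, 0.264, 1.604, -0, 1.274, -0.037], TCP at [0.257, 0.624, 0.239] pointing down, gripper open.
Joint ranges: [-2.63, 2.63], [-0.94, 2.18], [0.31, 2.57], [-1.31, 4.45], [0, 2.66], [-2.55, 2.55]. Speed limits (rad/s): [2.57, 2.57, 3.14, 3.14, 3.14, 3.14].

## Interface

Orientations are given as a rotation vector (axis times angle).
In Python, from workcell import bot gives the robot as it stands.
- The arm moves only by the tool arm_command, never from a script. Its arguments are lists of equal length, an entry for each row: "slide": the shift along the tool's x, y, z in m, a list of three; "angular": the turn, a rotation vector about the tool's x, y, z in degrees, a list of three; "hand": the finger opening in m, from 0 to 0.0854. A call has exactly 8 rows; each row shifts and turns the pose as measured when the row begins, along the tool's axes as they then stand; what a row does not reach is not made up. A row lasts 1/10 s, in which the tool goes at most 50 mm and 8.59 degrees, less where a joint would pass 70% of its speed; a pose out of reach is approached as far as the arm can. A call is refused whole if a number of a shift passes 0.05 or a number of a turn 8.59, either way. A call with a gripper value outside its range is refused whole. The fingers move at their own pace and stop on an object; "squeeze" is the grip in N (left out, the last holds). Time passes only in rows, so rows that do not move let the fingers close, or fill a call up. It gives the time, the measured TCP pose, the force and the opening at its end, in the units of the state.
- bot.read_state(): the state, without advancing time (a new reading comes with each control period).
- bot.read_camera(name): name is "scene" or "top"; returns the picture (384x512x3 uint8, red, green, blue); there is no depth.
- bot.get_calibration(name): a dict with "fx", "fy", "cx", "cy" (pixels), "R" (3x3) and "t" (3): a world point X has camera coordinates R X + t. Camera axes: x right, y down, z forward; pixel columns grow to the right and rows downward; lengths in m; the calibration is good to about 2 mm. A picture is of the moment at which its call begins. get_calibration takes no time and is no camera call.
- bot.finish_job(): hands the job in, once; it reports no verdict.
The state is a dict: "time": time; "q": joint angles; "joint_vel": joint speeds; "joint_torque": joint torques, N m; "tool_pos": TCP position; "tcp_rot": TCP orientation; "wrist_force": force on the tool from outside, world axes, zero at the start; "torque": the same for the moment, N m; "width": opening from 0.0 (shut) to 1.0 (fully open).
Only numpy, scipy, OpenCV 4.12 (cv2) and the standard library are available. Lean on these libraries where they do the work, as an engineer would, in place of code of your own. Each camera call takes 0.05 s, during which the arm holds its last target.

## Task

Get the bench polariscope ready for checking the petri dish on its stage for moulding stress, using only fingertip pushes. First push the dark analyser disc round on its arm until it stops over the dish, then push the lever of the polarizer ring round until its pointer stands at the one long mark of the scale. Push gently by the peg and the knob without gripping them, do not disturb the dish, the other dish or the pen, and leave the instrument standing as set.

Things in the scene. Friction and masses are not known exactly. Their poses are not given: they have to be found in the camera images.
- polariscope: fixed polariscope: grey drum 160 mm across, 28 mm high, with a white stage glass (92 mm across, top at 45 mm) inside a black polarizer ring (120 mm across, top at 43 mm). Origin on the drum's vertical axis at table height; the ring turns about this axis. Scale and lever face the robot or its left; the analyser's pillar stands 100 mm from the axis, at 255 degrees CCW from the body's x axis
- polarizer_ring (a joint): angle of ring, lever, knob and pointer about the drum's axis, rad; grows counter-clockwise seen from above; -0.88 to 0.88. Held by friction: about 1.2 N at the knob moves it, and it stays where it is left. The scale is clamped anew each time, so the value at the long mark varies; at the start the lever stands 0.3 to 0.9 rad clockwise of the mark
- lever_knob (a point): upright dark steel knob at the end of the ring's lever, a 12 mm cylinder standing free outside the drum, 92 mm from the drum's axis, from 32 to 64 mm above the table. Point on its axis, 44 mm above the table. A thin pointer on its inner side reaches in to the scale's outer edge, 41 mm above the table
- pointer_tip (a point): inner tip of the lever's pointer, 79 mm from the drum's axis, on the line from the axis to the knob, at the outer edge of the scale
- long_mark (a point): outer end of the scale's one long, thick mark, 79 mm from the drum's axis. The scale is a grey metal arc 65 to 79 mm from the axis, its top 39 mm above the table (screw heads at its ends up to 42 mm), with a short black mark every 10 degrees up to 50 degrees on both sides of the long one
- analyser_arm (a joint): angle of the analyser's arm about its pillar, rad; 0 = at its stop, disc centred over the stage glass; grows clockwise seen from above as the disc swings out to the drum's right; 0 to 1.75, start 1.2 to 1.6. Held by friction: about 0.5 N at the peg moves it. The disc (88 mm across) lies 72 to 80 mm above the table, clear above dish and knob
- analyser_hinge (a point): point on the vertical axis of the analyser's pillar, 74 mm above the table; the pillar's cap ends 90 mm above the table
- analyser_peg (a point): upright dark steel finger peg on the far rim of the analyser's frame, 140.5 mm from the pillar's axis, 8 mm thick and 10 mm at its upper part; it stands from the frame's top (80 mm) to 109 mm above the table. Point on its axis, 96.5 mm above the table
- sample_dish: clear covered petri dish, 62 mm across and 14 mm high, lying loose on the stage glass under test; its origin is the centre of its underside. Not to be moved
- next_dish: the same kind of petri dish, waiting on the table to the left of the drum; not to be moved
- pen: blue pen, 145 mm long and 9 mm high, lying on the table right of the drum, nearer the robot; not to be moved

How it is judged:
On the way, in this order (a step that is already met when the one before it is completed fails the run):
1. the analyser disc is at its stop over the dish (value of joint analyser_arm below 0.05 rad), for 0.2 s.
2. the lever's pointer stands at the long mark (horizontal distance between pointer_tip and long_mark below 0.004 m and velocity of joint polarizer_ring between -0.05 and 0.05 rad/s), for 0.3 s.
At the end, for the whole second after the job is handed in: The analyser arm is within 0.05 rad of its stop, the pointer's tip is within 4 mm (3 degrees) of the outer end of the long mark, the ring is at rest and the dish under test lies flat within 8 mm of where it was (value of joint analyser_arm below 0.05 rad and horizontal distance between pointer_tip and long_mark below 0.004 m and velocity of joint polarizer_ring between -0.02 and 0.02 rad/s and distance of sample_dish from where it was at the start of the episode below 0.008 m and angle between sample_dish's own z axis and vertical below 0.05 rad and linear speed of sample_dish below 0.01 m/s); the robot touches nothing.
It fails at once if the dish under test is moved, lifted or carried (distance of sample_dish from where it was at the start of the episode above 0.01 m).
It fails at once if the waiting dish is disturbed (distance of next_dish from where it was at the start of the episode above 0.02 m).
It fails at once if the pen is disturbed (distance of pen from where it was at the start of the episode above 0.02 m).
It fails at once if the lever is gripped or pushed hard (over 20 N) (contact force between the fingers and polarizer_ring above 20 N).
It fails at once if the analyser is gripped or pushed hard (over 20 N) (contact force between the fingers and analyser_arm above 20 N).
It also fails if it takes over 64 s, if anything falls off the work surface, if the arm or the gripper's body presses on something with over 40 N, if the wrist force passes 120 N, or if a joint passes its speed limit or range.

## Working session

There is one attempt and no reset: what is moved stays moved. The work goes in short steps, Python scripts to look and compute and a tool call to move; the robot and the scene stay as the last step left them, time stands still between calls to the robot, and variables do not carry over. Pictures are saved under pics/ and viewed, and the job is handed in when it is done.

Besides the shell and the picture viewer there is one more tool, called after "Emit:" as name(argument=value, ...) on one line, values as JSON. arm_command: Moves the arm, as the interface text tells. Its arguments: {"type":"object","properties":{"slide":{"type":"array","items":{"type":"array","items":{"type":"number"}}},"angular":{"type":"array","items":{"type":"array","items":{"type":"number"}}},"hand":{"type":"array","items":{"type":"number"}},"squeeze":{"type":"number"}},"required":["slide","angular","hand"]}

```bash
mkdir -p pics; ls
python3 - <<'E'
from workcell import bot
import cv2
for n in("scene","top"):
    im=bot.read_camera(n); cv2.imwrite(f"pics/{n}0.png",im[:,:,::-1])
    c=bot.get_calibration(n); print(n,c)
print(bot.read_state())
E
```

```text
pics
scene {'fx': 379.8769392997907, 'fy': 379.8769392997907, 'cx': 260.6883436047297, 'cy': 193.44727810686135, 'R': array([[ 0.73286813, -0.68016889, -0.01657046],
       [-0.43433902, -0.44896736, -0.78088279],
       [ 0.52369258,  0.57948131, -0.62445776]]), 't': array([-0.36901211,  0.24510736,  0.74880702])}
top {'fx': 450.58889667967196, 'fy': 450.58889667967196, 'cx': 255.83621064120152, 'cy': 183.28819396517187, 'R': array([[ 0.0021887 , -0.99998781, -0.0044256 ],
       [-0.9961213 , -0.0017909 , -0.08797239],
       [ 0.08796339,  0.00460098, -0.99611308]]), 't': array([-0.0196434 ,  0.46691242,  1.3036738 ])}
{'time': 0.1, 'q': array([ 1.14312626e+00,  2.64675997e-01,  1.60527117e+00, -7.11572052e-07,
        1.27370216e+00, -3.68780841e-02]), 'joint_vel': array([-0.00081627, -0.00164006, -0.00310736,  0.00055258, -0.00065806,
       -0.00023469]), 'joint_torque': array([-4.80596500e-04, -5.16708004e+01, -3.68586445e+01, -1.14005636e-04,
        6.30861061e-03,  1.07082232e-05]), 'tool_pos': array([0.25683565, 0.62351357, 0.23806952]), 'tcp_rot': array([-0.60986353, -3.08134561,  0.00314363]), 'wrist_force': array([ 0.21997445, -0.42975496,  0.25204635]), 'torque': array([-0.0267248 , -0.0104258 , -0.04474784]), 'width': 1.0020341437901257}
```

View pics/scene0.png

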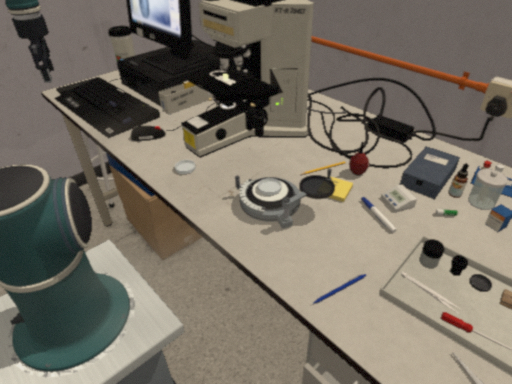

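View pics/top0.png

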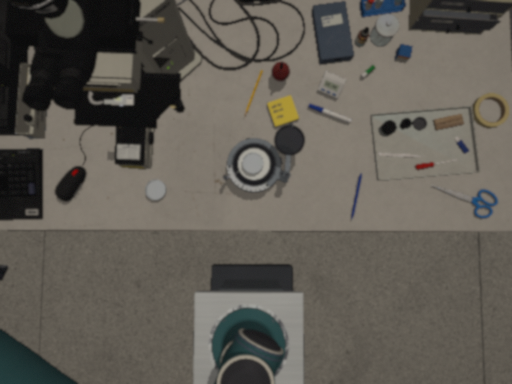

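Run:
```python
import cv2
im=cv2.imread("pics/top0.png")
cv2.imwrite("pics/topz.png",cv2.resize(im[100:300,150:400],None,fx=3,fy=3,interpolation=cv2.INTER_CUBIC))
```

```text
(no output)
```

View pics/topz.png

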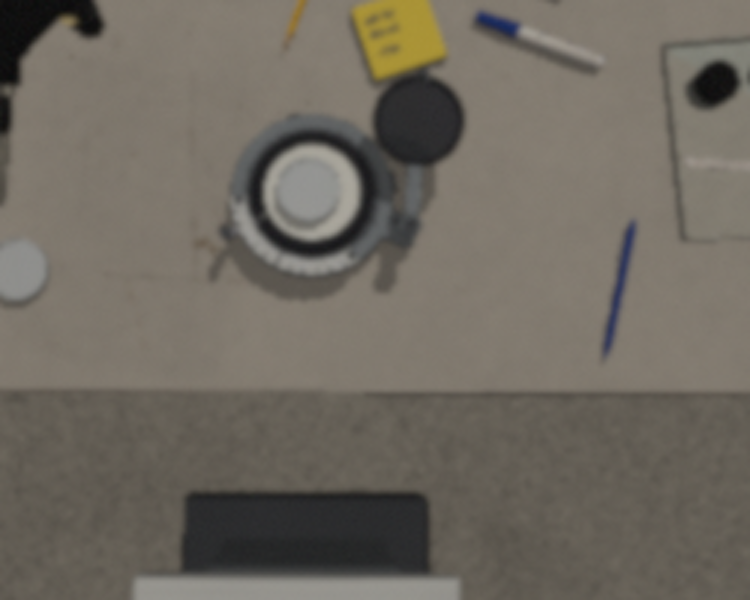

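The top view shows the drum at about (253,164), the analyser disc swung out at (290,139), the pillar near (284,176), the knob near (226,176), the next dish at (155,190) and the pen at (356,197). I'll zoom in further.

Run:
```python
import cv2
im=cv2.imread("pics/top0.png")
cv2.imwrite("pics/topz2.png",cv2.resize(im[120:200,212:312],None,fx=7.5,fy=7.5,interpolation=cv2.INTER_CUBIC))
im=cv2.imread("pics/scene0.png")
cv2.imwrite("pics/scz2.png",cv2.resize(im[160:235,225:345],None,fx=6.5,fy=6.5,interpolation=cv2.INTER_CUBIC))
```

```text
(no output)
```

View pics/topz2.png

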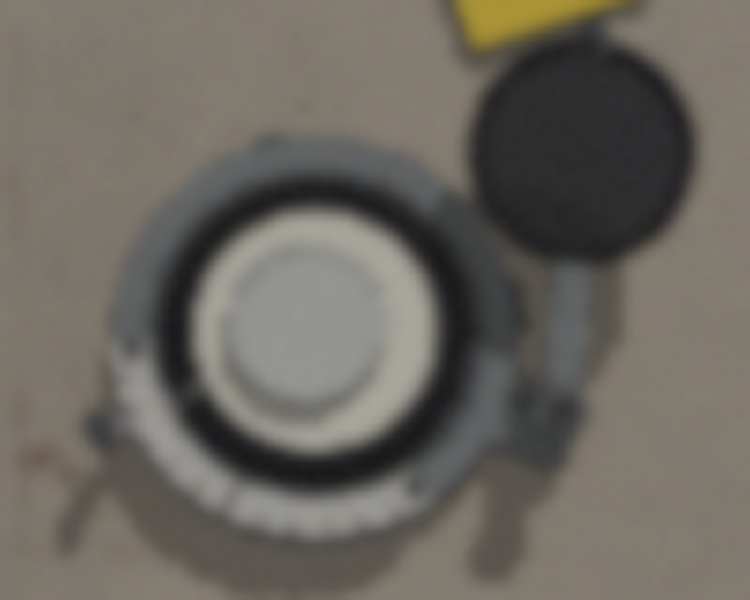

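View pics/scz2.png

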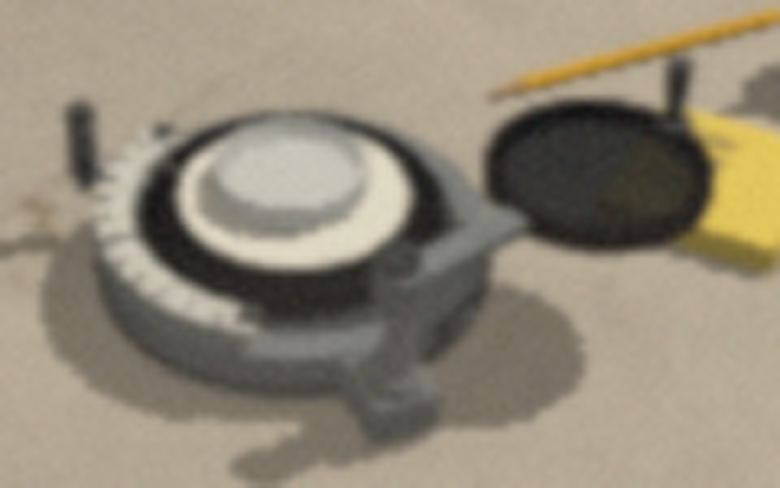

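```bash
cat > h.py <<'E'
import numpy as np,cv2
from scipy.optimize import least_squares
from scipy.ndimage import map_coordinates
from workcell import bot
C={n:bot.get_calibration(n) for n in("scene","top")}
def proj(n,X):
    c=C[n];X=np.atleast_2d(X);p=X@c["R"].T+c["t"]
    return np.c_[c["fx"]*p[:,0]/p[:,2]+c["cx"],c["fy"]*p[:,1]/p[:,2]+c["cy"]]
def back(n,u,v,z):
    c=C[n];d=c["R"].T@np.array([(u-c["cx"])/c["fx"],(v-c["cy"])/c["fy"],1]);o=-c["R"].T@c["t"]
    return o+d*(z-o[2])/d[2]
def samp(n,im,X):
    p=proj(n,X);return map_coordinates(im.astype(float),[p[:,1],p[:,0]],order=1)
def ringfit(n,g,c0,z,r,lo,hi,it=4):
    # edge white->black at radius r
    c=np.array(c0,float)
    for _ in range(it):
        P=[];rr=np.linspace(r-lo,r+hi,60)
        for a in np.radians(np.arange(0,360,4)):
            X=np.c_[c[0]+rr*np.cos(a),c[1]+rr*np.sin(a),np.full(60,z)]
            s=samp(n,g,X);d=np.gradient(s)
            k=np.argmin(d);
            if d[k]<-1 and 2<k<57:P.append([*X[k,:2]])
        P=np.array(P)
        f=least_squares(lambda q:np.hypot(P[:,0]-q[0],P[:,1]-q[1])-q[2],[*c,r],loss="soft_l1",f_scale=.001)
        c=f.x[:2]
    return f.x,len(P)
E
python3 - <<'E'
from h import *
px=lambda x,y:(212+(x+.5)/7.5-.5,120+(y+.5)/7.5-.5)
ps=lambda x,y:(225+(x+.5)/6.5-.5,160+(y+.5)/6.5-.5)
T=cv2.imread("pics/top0.png",0);S=cv2.imread("pics/scene0.png",0)
c0=back("top",*px(316,328),.045)[:2];print(c0)
print(ringfit("top",T,c0,.045,.046,.008,.01))
print(ringfit("scene",S,c0,.045,.046,.008,.01))
print("disc top",back("top",*px(582,150),.08),"pillar",back("top",*px(548,425),.09))
print("pegtop scene",back("scene",*ps(680,62),.109),"hinge cap",back("scene",*ps(403,258),.09))
print("knob top scene",back("scene",*ps(78,105),.064),"knob top view",back("top",*px(100,420),.064))
print("next",back("top",155,190,.014),"pen",back("top",360,175,.0),back("top",352,217,.0))
print("screws",back("top",*px(130,345),.041),back("top",*px(418,485),.041), "mark",back("top",*px(230,495),.039))
E
```

```text
[ 0.52288468 -0.01251237]
(array([ 0.52221313, -0.01200243,  0.04724916]), 90)
(array([ 0.52321085, -0.01400053,  0.04715776]), 86)
disc top [ 0.58606766 -0.11303024  0.08      ] pillar [ 0.48069997 -0.0992522   0.09      ]
pegtop scene [ 0.62870754 -0.11749198  0.109     ] hinge cap [ 0.48532776 -0.11025252  0.09      ]
knob top scene [0.48379182 0.07080547 0.064     ] knob top view [0.48502402 0.06921658 0.064     ]
next [0.44709907 0.27899026 0.014     ] pen [ 0.49417114 -0.32963766  0.        ] [ 0.36902632 -0.30369641  0.        ]
screws [0.51666801 0.05953214 0.041     ] [ 0.46245866 -0.05197091  0.041     ] mark [0.45862321 0.02059274 0.039     ]
```

Run:
```python
from h import *
T=cv2.imread("pics/top0.png");S=cv2.imread("pics/scene0.png")
for n,I,c in(("top",T,(.5222,-.0120)),("scene",S,(.5232,-.0140))):
    a=np.radians(np.arange(80,235,.25));r=np.linspace(.055,.09,120)
    A,R=np.meshgrid(a,r)
    X=np.c_[(c[0]+R*np.cos(A)).ravel(),(c[1]+R*np.sin(A)).ravel(),np.full(A.size,.039)]
    p=proj(n,X).reshape(*A.shape,2).astype(np.float32)
    o=cv2.remap(I,p[...,0],p[...,1],cv2.INTER_CUBIC)
    o=cv2.resize(o,(775,240));o=cv2.normalize(o,None,0,255,cv2.NORM_MINMAX)
    for d in range(80,235,10):cv2.putText(o,str(d),((d-80)*5,12),0,.35,(0,255,255),1);cv2.line(o,((d-80)*5,14),((d-80)*5,20),(0,255,255),1)
    globals()[n]=o
    g=cv2.cvtColor(I,6)
    aa=np.radians(np.arange(90,220,1.));s=0
    for rr in(.068,.070,.072):s=s+samp(n,g,np.c_[c[0]+rr*np.cos(aa),c[1]+rr*np.sin(aa),np.full(aa.size,.039)])/3
    print(n,[(int(np.degrees(x)+.5),int(y)) for x,y in zip(aa,s)])
cv2.imwrite("pics/pol.png",np.vstack([top,scene]))
```

```text
top [(90, 91), (91, 90), (92, 89), (93, 89), (94, 90), (95, 92), (96, 96), (97, 103), (98, 110), (99, 118), (100, 126), (101, 131), (102, 135), (103, 139), (104, 140), (105, 141), (106, 142), (107, 143), (108, 144), (109, 145), (110, 146), (111, 145), (112, 145), (113, 145), (114, 145), (115, 145), (116, 145), (117, 146), (118, 146), (119, 147), (120, 147), (121, 146), (122, 147), (123, 147), (124, 147), (125, 146), (126, 146), (127, 146), (128, 146), (129, 146), (130, 145), (131, 145), (132, 144), (133, 143), (134, 143), (135, 144), (136, 144), (137, 145), (138, 145), (139, 145), (140, 144), (141, 143), (142, 142), (143, 141), (144, 141), (145, 142), (146, 143), (147, 143), (148, 142), (149, 140), (150, 137), (151, 132), (152, 128), (153, 126), (154, 126), (155, 129), (156, 133), (157, 138), (158, 141), (159, 144), (160, 145), (161, 145), (162, 145), (163, 145), (164, 145), (165, 145), (166, 145), (167, 146), (168, 146), (169, 145), (170, 145), (171, 144), (172, 144), (173, 144), (174, 144), (175, 145), (176, 146), (177, 146), (178, 146), (179, 146), (180, 145), (181, 145), (182, 14
[... 1288 characters left out ...]
 (161, 191), (162, 190), (163, 189), (164, 189), (165, 189), (166, 189), (167, 190), (168, 190), (169, 189), (170, 187), (171, 186), (172, 185), (173, 185), (174, 186), (175, 187), (176, 190), (177, 191), (178, 191), (179, 190), (180, 188), (181, 184), (182, 181), (183, 180), (184, 181), (185, 184), (186, 187), (187, 189), (188, 189), (189, 189), (190, 187), (191, 184), (192, 182), (193, 180), (194, 181), (195, 183), (196, 185), (197, 186), (198, 187), (199, 185), (200, 183), (201, 181), (202, 178), (203, 177), (204, 177), (205, 176), (206, 173), (207, 164), (208, 149), (209, 130), (210, 112), (211, 100), (212, 94), (213, 89), (214, 86), (215, 81), (216, 74), (217, 68), (218, 63), (219, 60)]
```

View pics/pol.png

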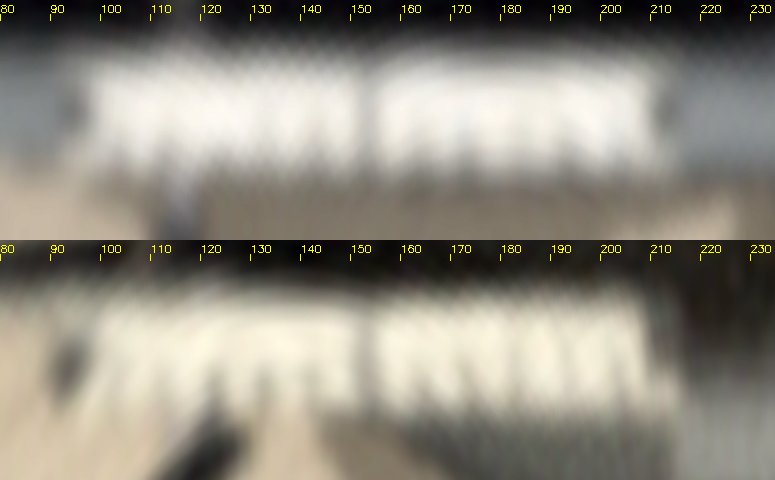

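```bash
cat >> h.py <<'E'
from scipy.spatial.transform import Rotation as Ro
def pose():
    s=bot.read_state();R=Ro.from_rotvec(s["tcp_rot"]).as_matrix()
    return s,np.array(s["tool_pos"]),R,np.degrees(np.arctan2(R[1,0],R[0,0]))
def rep():
    s,p,R,psi=pose();print("t%.1f"%s["time"],"pos",p.round(4),"psi %.1f"%psi,"tilt",(R[:,2]).round(3),"F",s["wrist_force"].round(1),"w %.3f"%s["width"],"q6 %.2f"%s["q"][5])
def plan(target,psiT,n):
    s,p,R,psi=pose();rep()
    d=(np.array(target)-p)/n
    dps=((psiT-psi+180)%360-180)/n
    sl=[]
    for k in range(min(n,8)):
        a=np.radians(psi+dps*k);Rk=np.array([[np.cos(a),np.sin(a),0],[np.sin(a),-np.cos(a),0],[0,0,-1]])
        sl.append((Rk.T@d).round(4).tolist())
    print("slide",sl);print("angular z",round(-dps,2))
E
python3 -c "
from h import *
plan((.63,-.155,.2),86,24)"
```

```text
t0.1 pos [0.2568 0.6235 0.2381] psi 157.6 tilt [-0.001 -0.002 -1.   ] F [ 0.2 -0.4  0.3] w 1.002 q6 -0.04
slide [[-0.0267, -0.0241, 0.0016], [-0.0279, -0.0226, 0.0016], [-0.0291, -0.0212, 0.0016], [-0.0302, -0.0196, 0.0016], [-0.0311, -0.018, 0.0016], [-0.032, -0.0164, 0.0016], [-0.0328, -0.0147, 0.0016], [-0.0336, -0.013, 0.0016]]
angular z 2.98
```

Emit:
arm_command(slide=[[-0.027,-0.024,0.0],[-0.028,-0.0225,0.0],[-0.029,-0.021,0.0],[-0.03,-0.0195,0.0],[-0.031,-0.018,0.0],[-0.032,-0.0165,0.0],[-0.033,-0.0145,0.0],[-0.0335,-0.013,0.0]], angular=[[0,0,3],[0,0,3],[0,0,3],[0,0,3],[0,0,3],[0,0,3],[0,0,3],[0,0,3]], hand=[0.007,0.007,0.007,0.007,0.007,0.007,0.007,0.007])

```text
time: 0.9
tool_pos: [0.3796, 0.3565, 0.2326]
tcp_rot: [-1.248, -2.88, 0.014]
wrist_force: [0.5, 0.9, -0.6]
width: 0.083
```

```bash
python3 -c "
from h import *
plan((.63,-.155,.21),86,16)"
```

```text
t0.9 pos [0.3796 0.3565 0.2326] psi 133.1 tilt [-0.006 -0.007 -1.   ] F [ 0.5  0.9 -0.6] w 0.083 q6 -0.04
slide [[-0.034, -0.0104, 0.0014], [-0.0345, -0.0087, 0.0014], [-0.0349, -0.0069, 0.0014], [-0.0352, -0.0051, 0.0014], [-0.0354, -0.0033, 0.0014], [-0.0356, -0.0014, 0.0014], [-0.0356, 0.0004, 0.0014], [-0.0355, 0.0022, 0.0014]]
angular z 2.95
```

Emit:
arm_command(slide=[[-0.034,-0.0105,0.0],[-0.0345,-0.0085,0.0],[-0.035,-0.007,0.0],[-0.035,-0.005,0.0],[-0.0355,-0.0035,0.0],[-0.0355,-0.0015,0.0],[-0.0355,0.0005,0.0],[-0.0355,0.002,0.0]], angular=[[0,0,3],[0,0,3],[0,0,3],[0,0,3],[0,0,3],[0,0,3],[0,0,3],[0,0,3]], hand=[0.007,0.007,0.007,0.007,0.007,0.007,0.007,0.007])

```text
time: 1.7
tool_pos: [0.5021, 0.0871, 0.2306]
tcp_rot: [-1.842, -2.542, 0.021]
wrist_force: [-0.0, 0.1, 0.2]
width: 0.079
```

```bash
python3 -c "
from h import *
plan((.63,-.155,.2),86,8)"
```

```text
t1.7 pos [0.5021 0.0871 0.2306] psi 108.1 tilt [-0.01  -0.009 -1.   ] F [-0.   0.1  0.2] w 0.079 q6 -0.19
slide [[-0.0337, 0.0058, 0.0038], [-0.0334, 0.0074, 0.0038], [-0.033, 0.009, 0.0038], [-0.0325, 0.0106, 0.0038], [-0.032, 0.0121, 0.0038], [-0.0314, 0.0137, 0.0038], [-0.0307, 0.0152, 0.0038], [-0.0299, 0.0166, 0.0038]]
angular z 2.77
```

Emit:
arm_command(slide=[[-0.0335,0.006,0.0],[-0.0335,0.0075,0.0],[-0.033,0.009,0.0],[-0.0325,0.0105,0.0],[-0.032,0.012,0.0],[-0.0315,0.0135,0.0],[-0.0305,0.015,0.0],[-0.03,0.0165,0.0]], angular=[[0,0,2.8],[0,0,2.8],[0,0,2.8],[0,0,2.8],[0,0,2.8],[0,0,2.8],[0,0,2.8],[0,0,2.8]], hand=[0.007,0.007,0.007,0.007,0.007,0.007,0.007,0.007])

```text
time: 2.5
tool_pos: [0.6277, -0.1674, 0.2267]
tcp_rot: [-2.318, -2.112, 0.027]
wrist_force: [0.5, 1.0, -0.3]
width: 0.081
```

```bash
python3 -c "
from h import *
plan((.626,-.155,.098),86,7)
im=bot.read_camera('top');cv2.imwrite('pics/t1.png',cv2.resize(im[100:220,200:320,::-1],None,fx=5,fy=5,interpolation=2))
im=bot.read_camera('scene');cv2.imwrite('pics/s1.png',cv2.resize(im[100:250,200:380,::-1],None,fx=4,fy=4,interpolation=2))
"
```

```text
t2.5 pos [ 0.6277 -0.1674  0.2267] psi 84.7 tilt [-0.017 -0.007 -1.   ] F [ 0.5  1.  -0.3] w 0.081 q6 -0.20
slide [[0.0017, -0.0004, 0.0184], [0.0017, -0.0004, 0.0184], [0.0017, -0.0004, 0.0184], [0.0017, -0.0004, 0.0184], [0.0017, -0.0004, 0.0184], [0.0017, -0.0004, 0.0184], [0.0017, -0.0004, 0.0184]]
angular z -0.19
```

View pics/t1.png

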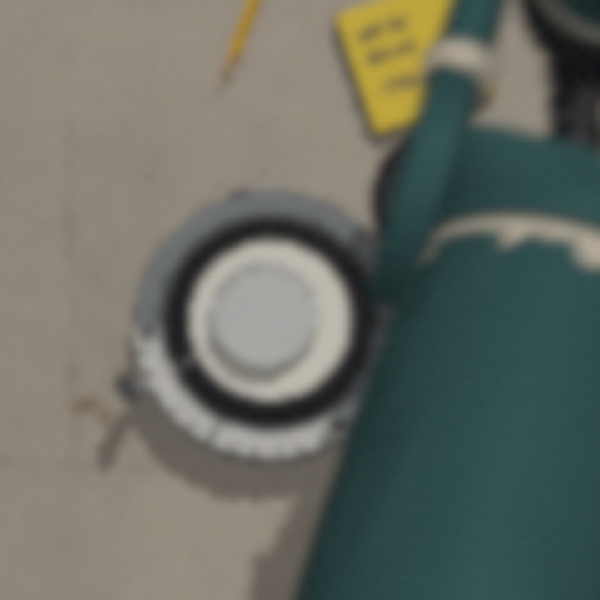

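View pics/s1.png

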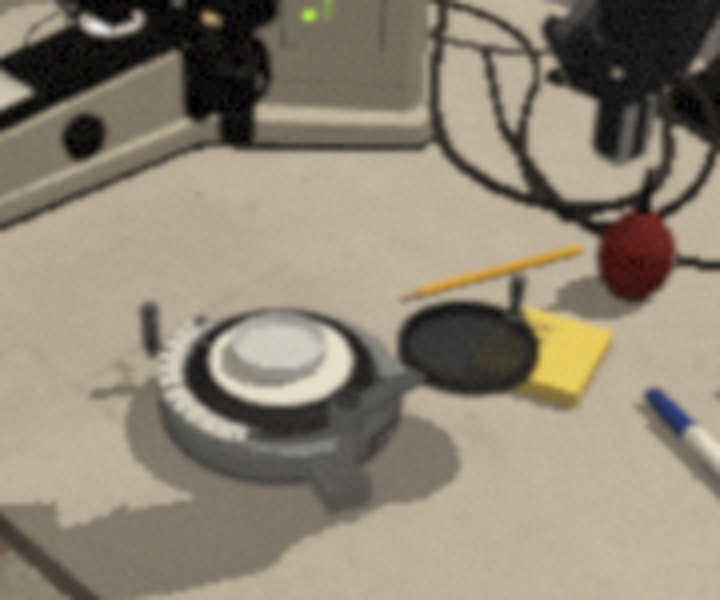

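```bash
cat >> h.py <<'E'
def tilt():
    s,p,R,psi=pose();print("tiltcorr deg",np.degrees(R.T@np.cross(R[:,2],[0,0,-1])).round(2))
E
python3 -c "
from h import *
tilt();s,p,R,psi=pose();print(proj('scene',p-[0,0,.008]))"
```

```text
tiltcorr deg [-0.88  0.61  0.  ]
[[352.42425333 138.44327993]]
```

Emit:
arm_command(slide=[[0.0,0,0.018],[0.0,0,0.018],[0.0,0,0.018],[0.0,0,0.018],[0.0,0,0.018],[0.0,0,0.018],[0.0,0,0.018],[0,0,0]], angular=[[-0.9,0.6,0],[0,0,0],[0,0,0],[0,0,0],[0,0,0],[0,0,0],[0,0,0],[0,0,0]], hand=[0.007,0.007,0.007,0.007,0.007,0.007,0.007,0.007])

```text
time: 3.4
tool_pos: [0.6242, -0.1658, 0.093]
tcp_rot: [-2.317, -2.111, 0.001]
wrist_force: [-0.6, 0.3, 0.1]
width: 0.08
```

```bash
python3 -c "
from h import *
tilt();plan((.627,-.1317,.098),86,8)
s,p,R,psi=pose();print(proj('scene',p-[0,0,.008]))
im=bot.read_camera('scene');cv2.imwrite('pics/s2.png',cv2.resize(im[140:240,250:390,::-1],None,fx=5,fy=5,interpolation=2))
"
```

```text
tiltcorr deg [-0.34 -0.25  0.  ]
t3.4 pos [ 0.6242 -0.1658  0.093 ] psi 84.7 tilt [-0.006  0.005 -1.   ] F [-0.6  0.3  0.1] w 0.080 q6 -0.21
slide [[0.0043, -0.0, -0.0006], [0.0043, -0.0, -0.0006], [0.0043, -0.0, -0.0006], [0.0043, -0.0, -0.0006], [0.0043, 0.0, -0.0006], [0.0043, 0.0, -0.0006], [0.0043, 0.0, -0.0006], [0.0043, 0.0, -0.0006]]
angular z -0.16
[[342.61552585 186.08125752]]
```

View pics/s2.png

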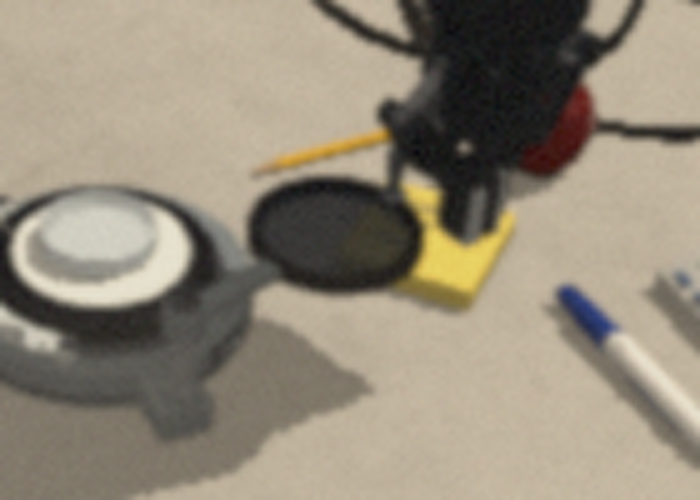

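Emit:
arm_command(slide=[[0.0035,0,-0.002],[0.0035,0,-0.002],[0.0035,0,-0.002],[0.0035,0,0],[0.0035,0,0],[0.0035,0,0],[0.0035,0,0],[0.0035,0,0]], angular=[[-0.3,-0.2,0],[0,0,0],[0,0,0],[0,0,0],[0,0,0],[0,0,0],[0,0,0],[0,0,0]], hand=[0.007,0.007,0.007,0.007,0.007,0.007,0.007,0.007])

```text
time: 4.25
tool_pos: [0.6314, -0.1359, 0.1074]
tcp_rot: [2.315, 2.111, 0.01]
wrist_force: [0.2, -0.8, 0.8]
width: 0.087
```

```bash
cat >> h.py <<'E'
Cc=np.array([.5225,-.0125]);Pp=np.array([.4866,-.106])
def orbit(c,r,off,face=1):
    # current tangential angle of contacted object given tool pose: object at TCP+face*off*x
    s,p,R,psi=pose();o=p[:2]+face*off*R[:2,0]-c
    print("obj ang %.2f r %.4f"%(np.degrees(np.arctan2(o[1],o[0])),np.hypot(*o)))
E
python3 -c "
from h import *
rep();tilt();orbit(Pp,.1405,.0146)
s,p,R,psi=pose();print(proj('scene',p-[0,0,.008]))
im=bot.read_camera('scene');cv2.imwrite('pics/s3.png',cv2.resize(im[140:220,270:370,::-1],None,fx=7,fy=7,interpolation=2))
"
```

```text
t4.2 pos [ 0.6314 -0.1359  0.1074] psi 84.7 tilt [ 0.011 -0.002 -1.   ] F [ 0.2 -0.8  0.8] w 0.087 q6 -0.16
tiltcorr deg [0.62 0.07 0.  ]
obj ang -6.01 r 0.1469
[[335.36136241 174.93259291]]
```

View pics/s3.png

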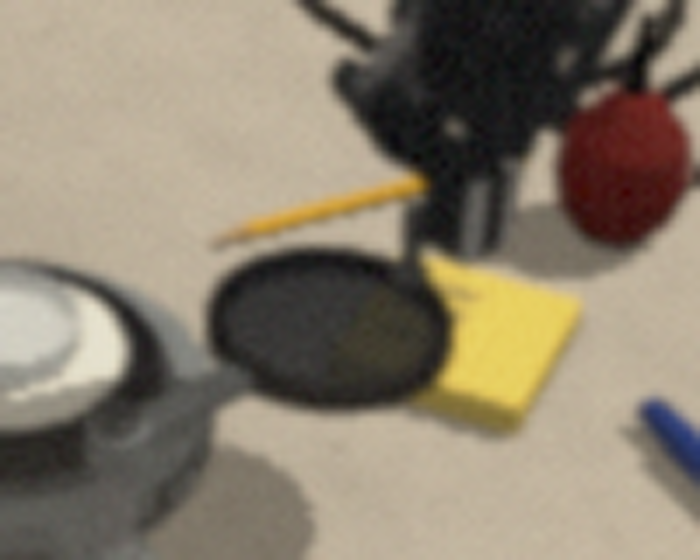

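Emit:
arm_command(slide=[[-0.001,-0.0015,0.004],[0,-0.0015,0.004],[0,-0.001,0.002],[0,0,0],[0,0,0],[0,0,0],[0,0,0],[0,0,0]], angular=[[0.6,0,0],[0,0,0],[0,0,0],[0,0,0],[0,0,0],[0,0,0],[0,0,0],[0,0,0]], hand=[0.007,0.007,0.007,0.007,0.007,0.007,0.007,0.007])

```text
time: 5.1
tool_pos: [0.6262, -0.1364, 0.0953]
tcp_rot: [-2.32, -2.116, 0.004]
wrist_force: [0.4, 0.7, 0.2]
width: 0.085
```

```bash
python3 -c "
from h import *
rep();tilt();orbit(Pp,.1405,.0146)"
```

```text
t5.1 pos [ 0.6262 -0.1364  0.0953] psi 84.7 tilt [-0.003 -0.    -1.   ] F [0.4 0.7 0.2] w 0.085 q6 -0.16
tiltcorr deg [-0.15  0.04  0.  ]
obj ang -6.40 r 0.1419
```

Emit:
arm_command(slide=[[0.003,0.0,0],[0.004,0.0004,0],[0.0049,0.0004,0],[0.0049,0.0004,0],[0.0049,0.0004,0],[0.0049,0.0004,0],[0.0049,0.0004,0],[0.0049,0.0004,0]], angular=[[0,0,-2],[0,0,-2],[0,0,-2],[0,0,-2],[0,0,-2],[0,0,-2],[0,0,-2],[0,0,-2]], hand=[0.007,0.007,0.007,0.007,0.007,0.007,0.007,0.007])

```text
time: 5.9
tool_pos: [0.6282, -0.098, 0.096]
tcp_rot: [1.98, 2.439, -0.003]
wrist_force: [-0.1, -0.3, -0.3]
width: 0.08
```

```bash
python3 -c "
from h import *
rep();tilt();orbit(Pp,.1405,.0146)
im=bot.read_camera('scene');cv2.imwrite('pics/s4.png',cv2.resize(im[130:230,230:370,::-1],None,fx=5.5,fy=5.5,interpolation=2))
"
```

```text
t5.9 pos [ 0.6282 -0.098   0.096 ] psi 101.8 tilt [-0.001 -0.001 -1.   ] F [-0.1 -0.3 -0.3] w 0.080 q6 -0.40
tiltcorr deg [-0.07  0.07  0.  ]
obj ang 9.13 r 0.1404
```

View pics/s4.png

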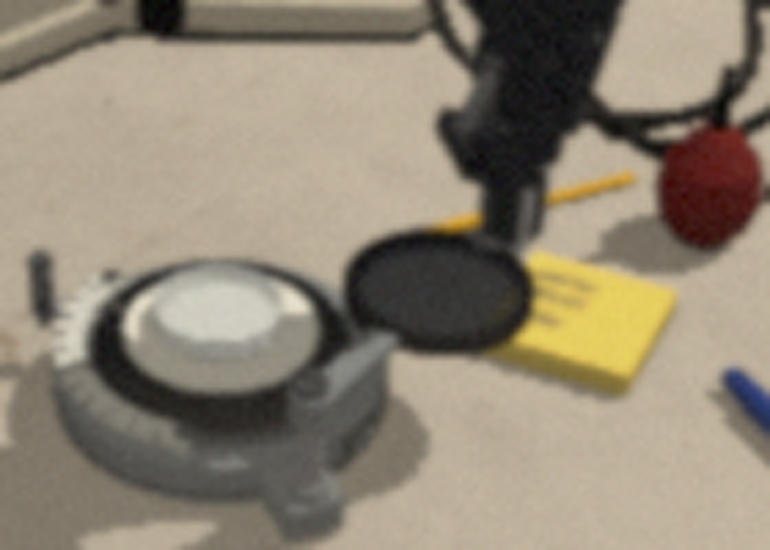

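Emit:
arm_command(slide=[[0.0061,0.0005,0],[0.0061,0.0005,0],[0.0061,0.0005,0],[0.0061,0.0005,0],[0.0061,0.0005,0],[0.0061,0.0005,0],[0.0061,0.0005,0],[0.0061,0.0005,0]], angular=[[0,0,-2.3],[0,0,-2.3],[0,0,-2.3],[0,0,-2.3],[0,0,-2.3],[0,0,-2.3],[0,0,-2.3],[0,0,-2.3]], hand=[0.007,0.007,0.007,0.007,0.007,0.007,0.007,0.007])

```text
time: 6.75
tool_pos: [0.6152, -0.0478, 0.096]
tcp_rot: [1.538, 2.738, -0.001]
wrist_force: [-0.4, 0.1, 0.2]
width: 0.08
```

```bash
python3 -c "
from h import *
rep();tilt();orbit(Pp,.1405,.0146)"
```

```text
t6.8 pos [ 0.6152 -0.0478  0.096 ] psi 121.4 tilt [ 0.001 -0.001 -1.   ] F [-0.4  0.1  0.2] w 0.080 q6 -0.66
tiltcorr deg [0.   0.09 0.  ]
obj ang 30.27 r 0.1401
```

Emit:
arm_command(slide=[[0.0061,0.0005,0],[0.0061,0.0005,0],[0.0061,0.0005,0],[0.0061,0.0005,0],[0.0061,0.0005,0],[0.0061,0.0005,0],[0.0061,0.0005,0],[0.0061,0.0005,0]], angular=[[0,0,-2.4],[0,0,-2.4],[0,0,-2.4],[0,0,-2.4],[0,0,-2.4],[0,0,-2.4],[0,0,-2.4],[0,0,-2.4]], hand=[0.007,0.007,0.007,0.007,0.007,0.007,0.007,0.007])

```text
time: 7.55
tool_pos: [0.5855, -0.0058, 0.0961]
tcp_rot: [1.03, 2.966, -0.003]
wrist_force: [0.6, -0.5, -0.5]
width: 0.084
```

```bash
python3 -c "
from h import *
rep();tilt();orbit(Pp,.1405,.0146)
im=bot.read_camera('scene');cv2.imwrite('pics/s5.png',cv2.resize(im[130:230,230:370,::-1],None,fx=5.5,fy=5.5,interpolation=2))
im=bot.read_camera('top');cv2.imwrite('pics/t5.png',cv2.resize(im[100:220,200:320,::-1],None,fx=5,fy=5,interpolation=2))
"
```

```text
t7.5 pos [ 0.5855 -0.0058  0.0961] psi 141.7 tilt [ 0.001 -0.002 -1.   ] F [ 0.6 -0.5 -0.5] w 0.084 q6 -0.95
tiltcorr deg [-0.06  0.12  0.  ]
obj ang 51.31 r 0.1399
```

View pics/s5.png

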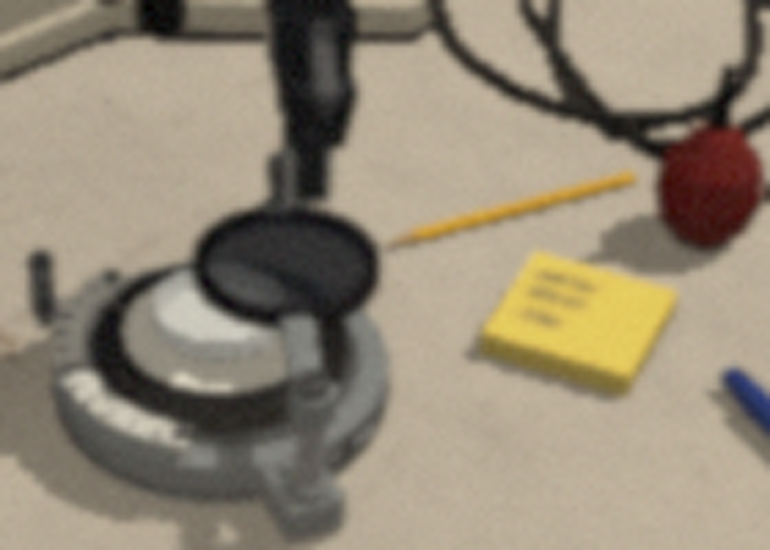

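View pics/t5.png

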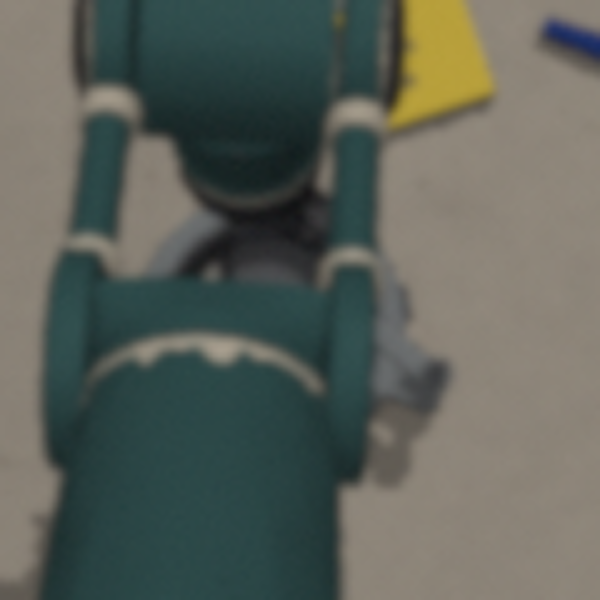

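Emit:
arm_command(slide=[[0.005,0.0004,0],[0.005,0.0004,0],[0.005,0.0004,0],[0.005,0.0004,0],[0.004,0.0003,0],[0.004,0.0003,0],[0.0025,0.0002,0],[0.0025,0.0002,0]], angular=[[0,0,-2],[0,0,-2],[0,0,-2],[0,0,-2],[0,0,-1.6],[0,0,-1.6],[0,0,-1],[0,0,-1]], hand=[0.007,0.007,0.007,0.007,0.007,0.007,0.007,0.007])

```text
time: 8.45
tool_pos: [0.5584, 0.0148, 0.0964]
tcp_rot: [0.662, 3.068, -0.002]
wrist_force: [0.4, 0.0, -0.0]
width: 0.079
```

```bash
python3 -c "
from h import *
rep();tilt();orbit(Pp,.1405,.0146)
im=bot.read_camera('scene');cv2.imwrite('pics/s6.png',cv2.resize(im[130:230,230:370,::-1],None,fx=5.5,fy=5.5,interpolation=2))
"
```

```text
t8.4 pos [0.5584 0.0148 0.0964] psi 155.6 tilt [ 0.002 -0.002 -1.   ] F [ 0.4  0.  -0. ] w 0.079 q6 -1.16
tiltcorr deg [-0.06  0.17  0.  ]
obj ang 65.25 r 0.1397
```

View pics/s6.png

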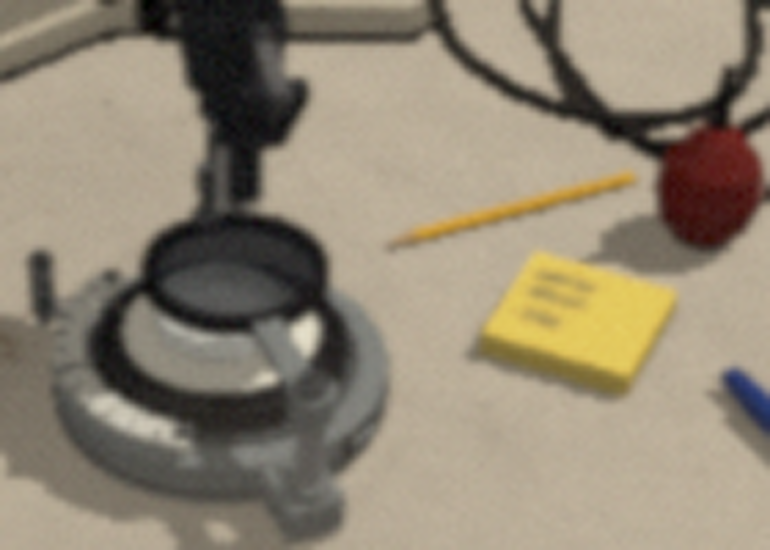

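Contact with the peg holds and the disc is nearly over the glass. From here I'll use 1 to 1.5 mm steps and watch the force.

Emit:
arm_command(slide=[[0.0015,0.0001,0],[0.0015,0.0001,0],[0.0012,0.0001,0],[0.0012,0.0001,0],[0.001,0.0001,0],[0.001,0.0001,0],[0.001,0.0001,0],[0.001,0.0001,0]], angular=[[0,0,-0.5],[0,0,-0.5],[0,0,-0.4],[0,0,-0.4],[0,0,-0.4],[0,0,-0.4],[0,0,-0.4],[0,0,-0.4]], hand=[0.007,0.007,0.007,0.007,0.007,0.007,0.007,0.007])

```text
time: 9.3
tool_pos: [0.5495, 0.0195, 0.0964]
tcp_rot: [0.563, 3.088, -0.002]
wrist_force: [2.3, -1.0, 0.1]
width: 0.08
```

```bash
python3 -c "
from h import *
rep();orbit(Pp,.1405,.0146)"
```

```text
t9.3 pos [0.5495 0.0195 0.0964] psi 159.3 tilt [ 0.003 -0.002 -1.   ] F [ 2.3 -1.   0.1] w 0.080 q6 -1.22
obj ang 69.34 r 0.1396
```

Emit:
arm_command(slide=[[0.001,0,0],[0.001,0,0],[0.001,0,0],[0.0,0,0],[0,0,0],[0,0,0],[0,0,0],[0,0,0]], angular=[[0,0,0],[0,0,0],[0,0,0],[0,0,0],[0,0,0],[0,0,0],[0,0,0],[0,0,0]], hand=[0.007,0.007,0.007,0.007,0.007,0.007,0.007,0.007])

```text
time: 10.1
tool_pos: [0.5493, 0.0196, 0.0968]
tcp_rot: [0.561, 3.081, -0.003]
wrist_force: [2.9, -2.2, -2.2]
width: 0.08
```

```bash
python3 -c "
from h import *
rep();orbit(Pp,.1405,.0146)"
```

```text
t10.1 pos [0.5493 0.0196 0.0968] psi 159.4 tilt [ 0.009 -0.004 -1.   ] F [ 2.9 -2.2 -2.2] w 0.080 q6 -1.22
obj ang 69.42 r 0.1396
```

The tool no longer advances and a 3 to 4 N reaction has built up, so the arm is at its stop. I'll back off along −x and rise, then look.

Emit:
arm_command(slide=[[-0.003,0,0],[-0.006,0,0],[-0.012,0,0],[-0.015,0,-0.01],[-0.01,0,-0.03],[0,0,-0.04],[0,0,-0.03],[0,0,-0.01]], angular=[[0,0,0],[0,0,0],[0,0,0],[0,0,0],[0,0,0],[0,0,0],[0,0,0],[0,0,0]], hand=[0.007,0.007,0.007,0.007,0.007,0.007,0.007,0.007])

```text
time: 10.9
tool_pos: [0.5921, 0.0027, 0.2166]
tcp_rot: [-0.563, -3.085, 0.004]
wrist_force: [0.7, -0.2, 0.4]
width: 0.082
```

```bash
python3 -c "
from h import *
rep();tilt()
im=bot.read_camera('scene');cv2.imwrite('pics/s7.png',im[:,:,::-1]);cv2.imwrite('pics/s7z.png',cv2.resize(im[130:230,220:360,::-1],None,fx=5.5,fy=5.5,interpolation=2))
plan((.484,.16,.2),30,16)
"
```

```text
t10.9 pos [0.5921 0.0027 0.2166] psi 159.3 tilt [-0.006 -0.001 -1.   ] F [ 0.7 -0.2  0.4] w 0.082 q6 -1.25
tiltcorr deg [-0.2  -0.31  0.  ]
t10.9 pos [0.5925 0.0028 0.2173] psi 159.3 tilt [-0.005 -0.001 -1.   ] F [0.8 0.  1.4] w 0.083 q6 -1.25
slide [[0.0098, 0.0068, 0.0011], [0.0107, 0.0054, 0.0011], [0.0113, 0.0038, 0.0011], [0.0117, 0.0022, 0.0011], [0.0119, 0.0005, 0.0011], [0.0119, -0.0012, 0.0011], [0.0116, -0.0028, 0.0011], [0.0111, -0.0044, 0.0011]]
angular z 8.08
```

View pics/s7z.png

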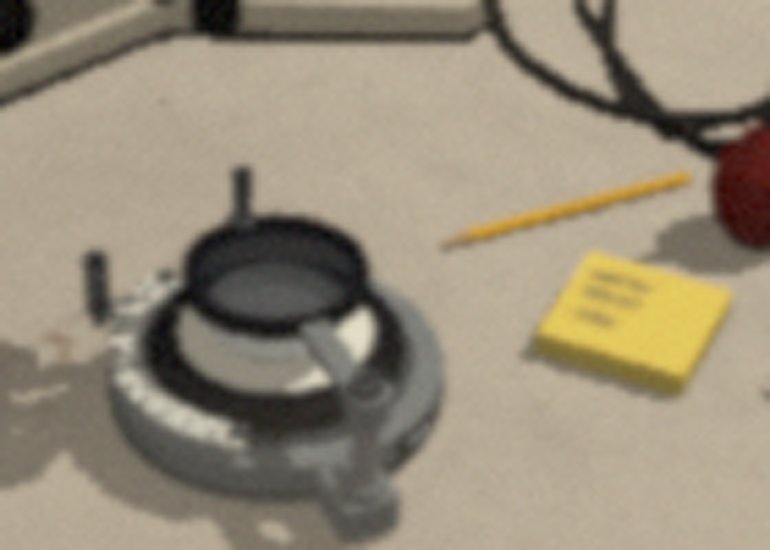

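```bash
python3 -c "
from h import *
z=lambda p:((p-[220,130]+.5)*5.5-.5).round(0)
print('disc C.08',z(proj('scene',[*Cc,.08])))
u=np.array([np.cos(np.radians(68.9)),np.sin(np.radians(68.9))])
print('peg top',z(proj('scene',[*(Pp+.1405*u),.109])),z(proj('scene',[*(Pp+.1405*u),.08])))
print('pillar',z(proj('scene',[*Pp,.09])))
ps=lambda x,y:(220+(x+.5)/5.5-.5,130+(y+.5)/5.5-.5)
print(back('scene',*ps(277,272),.08),back('scene',*ps(242,172),.109),back('scene',*ps(95,256),.064))
"
```

```text
disc C.08 [[272. 267.]]
peg top [[238. 170.]] [[239. 221.]]
pillar [[363. 377.]]
[ 0.52181349 -0.01675038  0.08      ] [0.53735854 0.02285001 0.109     ] [0.48316294 0.06888146 0.064     ]
```

```bash
python3 -c "
from h import *
plan((.521,.089,.2),25.2,16)"
```

```text
t10.9 pos [0.5925 0.0028 0.2173] psi 159.3 tilt [-0.005 -0.001 -1.   ] F [0.8 0.  1.4] w 0.083 q6 -1.25
slide [[0.0061, 0.0035, 0.0011], [0.0065, 0.0025, 0.0011], [0.0068, 0.0016, 0.0011], [0.007, 0.0006, 0.0011], [0.007, -0.0005, 0.0011], [0.0068, -0.0015, 0.0011], [0.0066, -0.0025, 0.0011], [0.0061, -0.0034, 0.0011]]
angular z 8.38
```

Emit:
arm_command(slide=[[0.006,0.0035,0],[0.0065,0.0025,0],[0.007,0.0015,0],[0.007,0.0005,0],[0.007,-0.0005,0],[0.007,-0.0015,0],[0.0065,-0.0025,0],[0.006,-0.0035,0]], angular=[[-0.2,-0.3,8.3],[0,0,8.3],[0,0,8.3],[0,0,8.3],[0,0,8.3],[0,0,8.3],[0,0,8.3],[0,0,8.3]], hand=[0.007,0.007,0.007,0.007,0.007,0.007,0.007,0.007])

```text
time: 11.75
tool_pos: [0.5513, 0.0464, 0.2036]
tcp_rot: [-2.201, -2.225, 0.019]
wrist_force: [-0.3, 0.2, -0.1]
width: 0.082
```

```bash
python3 -c "
from h import *
tilt();plan((.521,.089,.2),25.2,8)"
```

```text
tiltcorr deg [-0.96 -0.    0.  ]
t11.8 pos [0.5513 0.0464 0.2036] psi 90.6 tilt [-0.017 -0.    -1.   ] F [-0.3  0.2 -0.1] w 0.082 q6 0.03
slide [[0.0054, -0.0037, 0.0004], [0.0048, -0.0045, 0.0004], [0.0041, -0.0051, 0.0004], [0.0033, -0.0056, 0.0004], [0.0025, -0.006, 0.0004], [0.0016, -0.0063, 0.0004], [0.0007, -0.0065, 0.0004], [-0.0002, -0.0065, 0.0004]]
angular z 8.18
```

Emit:
arm_command(slide=[[0.0055,-0.0037,0],[0.005,-0.0045,0],[0.004,-0.005,0],[0.0033,-0.0055,0],[0.0025,-0.006,0],[0.0015,-0.0063,0],[0.0007,-0.0065,0],[0,-0.0065,0]], angular=[[-0.9,0,8.2],[0,0,8.2],[0,0,8.2],[0,0,8.2],[0,0,8.2],[0,0,8.2],[0,0,8.2],[0,0,8.2]], hand=[0.007,0.007,0.007,0.007,0.007,0.007,0.007,0.007])

```text
time: 12.55
tool_pos: [0.5128, 0.0907, 0.1864]
tcp_rot: [-3.08, -0.604, 0.042]
wrist_force: [0.4, -0.2, 0.3]
width: 0.081
```

```bash
python3 -c "
from h import *
tilt();plan((.521,.089,.07),25.2,8)"
```

```text
tiltcorr deg [-0.45  1.49  0.  ]
t12.6 pos [0.5128 0.0907 0.1864] psi 22.2 tilt [-0.027 -0.003 -1.   ] F [ 0.4 -0.2  0.3] w 0.081 q6 1.31
slide [[0.0009, 0.0006, 0.0145], [0.0009, 0.0006, 0.0145], [0.0009, 0.0006, 0.0145], [0.0009, 0.0006, 0.0145], [0.0009, 0.0006, 0.0145], [0.0009, 0.0006, 0.0145], [0.0008, 0.0006, 0.0145], [0.0008, 0.0006, 0.0145]]
angular z -0.37
```

Emit:
arm_command(slide=[[0.003,0.0005,0.0],[0.003,0.0005,0.012],[0.002,0.0005,0.015],[0.0,0,0.018],[0,0,0.018],[0,0,0.018],[0,0,0.015],[0,0,0]], angular=[[-0.5,1.5,-3],[0,0,0],[0,0,0],[0,0,0],[0,0,0],[0,0,0],[0,0,0],[0,0,0]], hand=[0.007,0.007,0.007,0.007,0.007,0.007,0.007,0.007])

```text
time: 13.35
tool_pos: [0.5124, 0.0919, 0.0708]
tcp_rot: [-3.066, -0.674, 0.033]
wrist_force: [-0.8, 0.7, -0.9]
width: 0.085
```

```bash
python3 -c "
from h import *
tilt();plan((.521,.089,.056),25.2,4)
print(proj('scene',pose()[1]-[0,0,.008]))
im=bot.read_camera('scene');cv2.imwrite('pics/s8z.png',cv2.resize(im[130:230,200:340,::-1],None,fx=5.5,fy=5.5,interpolation=2))"
```

```text
tiltcorr deg [-0.41  1.15  0.  ]
t13.3 pos [0.5124 0.0919 0.0708] psi 24.8 tilt [-0.021 -0.002 -1.   ] F [-0.8  0.7 -0.9] w 0.085 q6 1.27
slide [[0.0016, 0.0016, 0.0037], [0.0016, 0.0016, 0.0037], [0.0016, 0.0016, 0.0037], [0.0016, 0.0016, 0.0037]]
angular z -0.1
[[239.67286656 168.47269597]]
```

View pics/s8z.png

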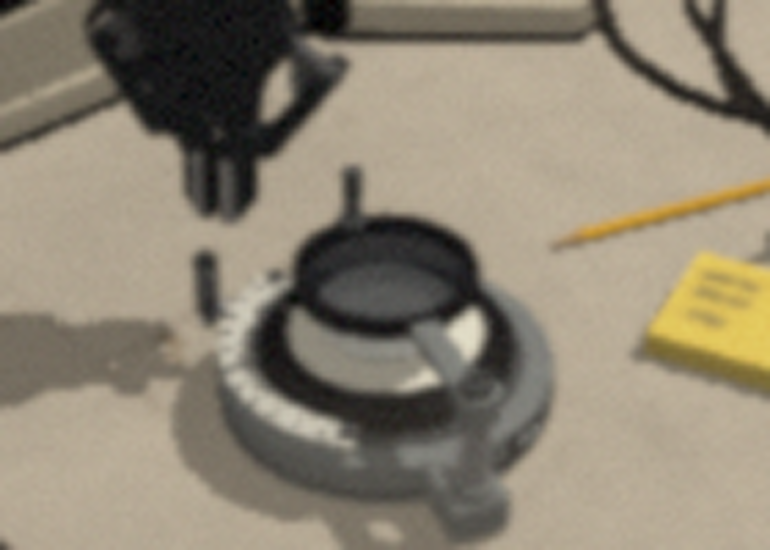

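Emit:
arm_command(slide=[[0.002,0.002,0.003],[0.001,0.002,0.004],[0.0,0.002,0.004],[0,0.001,0.004],[0,0,0],[0,0,0],[0,0,0],[0,0,0]], angular=[[-0.4,1.1,0],[0,0,0],[0,0,0],[0,0,0],[0,0,0],[0,0,0],[0,0,0],[0,0,0]], hand=[0.007,0.007,0.007,0.007,0.007,0.007,0.007,0.007])

```text
time: 14.2
tool_pos: [0.5217, 0.0865, 0.0578]
tcp_rot: [3.068, 0.672, 0.01]
wrist_force: [-0.7, -0.8, 0.2]
width: 0.083
```

```bash
python3 -c "
from h import *
tilt();rep();orbit(Cc,.092,.0159,-1)
s,p,R,psi=pose();d=np.array([.4833,.0708])-p[:2];print('knob in tool',R[:2,0]@d,R[:2,1]@d)"
```

```text
tiltcorr deg [ 0.13 -0.36  0.  ]
t14.2 pos [0.5217 0.0865 0.0578] psi 24.7 tilt [ 0.007  0.001 -1.   ] F [-0.7 -0.8  0.2] w 0.083 q6 1.26
obj ang 99.39 r 0.0936
knob in tool -0.041419896756099576 -0.0018119812376235379
```

Emit:
arm_command(slide=[[-0.003,0,0.001],[-0.004,0,0],[-0.004,0,0],[-0.004,0,0],[-0.003,-0.0005,0],[-0.002,-0.0005,0],[0,0,0],[0,0,0]], angular=[[0.1,-0.4,0],[0,0,0],[0,0,0],[0,0,0],[0,0,0],[0,0,0],[0,0,0],[0,0,0]], hand=[0.007,0.007,0.007,0.007,0.007,0.007,0.007,0.007])

```text
time: 15.0
tool_pos: [0.5011, 0.0784, 0.0571]
tcp_rot: [3.068, 0.673, -0.001]
wrist_force: [0.4, -0.2, 0.1]
width: 0.086
```

```bash
python3 -c "
from h import *
tilt();rep();orbit(Cc,.092,.0159,-1)
s,p,R,psi=pose();d=np.array([.4833,.0708])-p[:2];print('knob in tool',R[:2,0]@d,R[:2,1]@d)
im=bot.read_camera('scene');cv2.imwrite('pics/s9z.png',cv2.resize(im[130:230,200:340,::-1],None,fx=5.5,fy=5.5,interpolation=2))"
```

```text
tiltcorr deg [0.03 0.06 0.  ]
t15.0 pos [0.5011 0.0784 0.0571] psi 24.7 tilt [-0.001 -0.001 -1.   ] F [ 0.4 -0.2  0.1] w 0.086 q6 1.25
obj ang 113.08 r 0.0915
knob in tool -0.019290758917466837 -0.0005646313961650204
```

View pics/s9z.png

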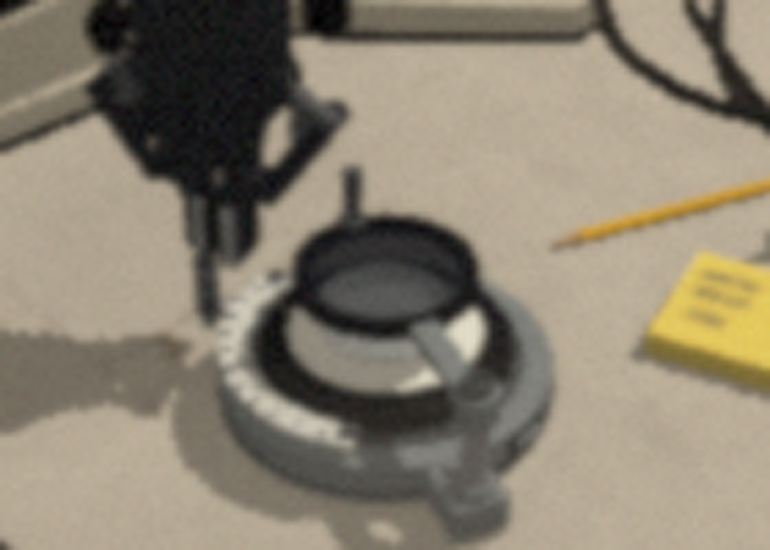

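Emit:
arm_command(slide=[[-0.002,0,0],[-0.0025,-0.0003,0],[-0.003,-0.0005,0],[-0.0032,-0.0005,0],[-0.0032,-0.0005,0],[-0.0032,-0.0005,0],[-0.0032,-0.0005,0],[-0.0032,-0.0005,0]], angular=[[0,0,-1],[0,0,-1.5],[0,0,-2],[0,0,-2],[0,0,-2],[0,0,-2],[0,0,-2],[0,0,-2]], hand=[0.007,0.007,0.007,0.007,0.007,0.007,0.007,0.007])

```text
time: 15.85
tool_pos: [0.4802, 0.0703, 0.0574]
tcp_rot: [-2.948, -1.081, -0.006]
wrist_force: [0.2, 1.0, -0.7]
width: 0.08
```

```bash
python3 -c "
from h import *
tilt();rep();orbit(Cc,.092,.0159,-1)
im=bot.read_camera('scene');cv2.imwrite('pics/s10z.png',cv2.resize(im[130:230,200:340,::-1],None,fx=5.5,fy=5.5,interpolation=2))"
```

```text
tiltcorr deg [ 0.02 -0.24  0.  ]
t15.8 pos [0.4802 0.0703 0.0574] psi 40.3 tilt [ 0.003  0.002 -1.   ] F [ 0.2  1.  -0.7] w 0.080 q6 0.96
obj ang 126.88 r 0.0907
```

View pics/s10z.png

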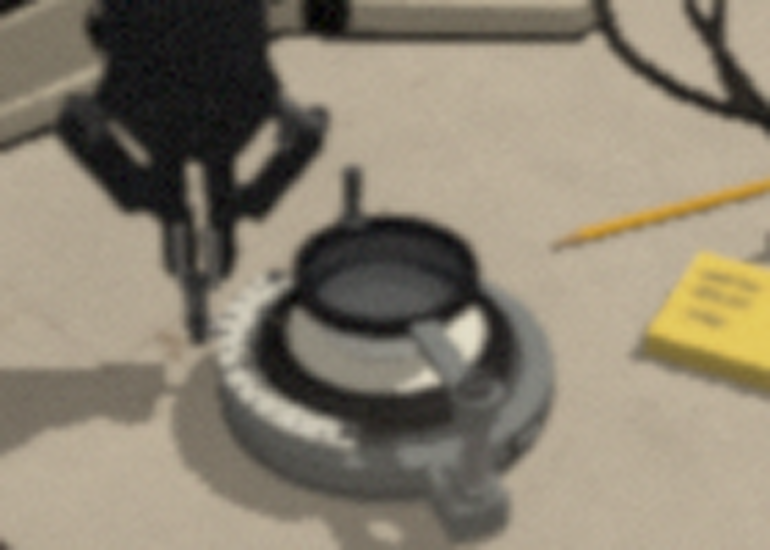

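Emit:
arm_command(slide=[[-0.0032,-0.0007,0],[-0.0032,-0.0007,0],[-0.0032,-0.0006,0],[-0.0032,-0.0006,0],[-0.0032,-0.0006,0],[-0.0032,-0.0006,0],[-0.003,-0.0005,0],[-0.0025,-0.0005,0]], angular=[[0,0,-1.6],[0,0,-1.6],[0,0,-1.6],[0,0,-1.6],[0,0,-1.6],[0,0,-1.6],[0,0,-1.6],[0,0,-1.6]], hand=[0.007,0.007,0.007,0.007,0.007,0.007,0.007,0.007])

```text
time: 16.7
tool_pos: [0.4604, 0.0569, 0.0577]
tcp_rot: [-2.801, -1.42, -0.015]
wrist_force: [0.6, 1.1, -1.0]
width: 0.084
```

```bash
python3 -c "
from h import *
tilt();rep();orbit(Cc,.092,.0159,-1)
im=bot.read_camera('scene');cv2.imwrite('pics/s11z.png',cv2.resize(im[150:230,200:300,::-1],None,fx=7.5,fy=7.5,interpolation=2))"
```

```text
tiltcorr deg [ 0.19 -0.51  0.  ]
t16.7 pos [0.4604 0.0569 0.0577] psi 53.8 tilt [ 0.008  0.005 -1.   ] F [ 0.6  1.1 -1. ] w 0.084 q6 0.69
obj ang 141.64 r 0.0911
```

View pics/s11z.png

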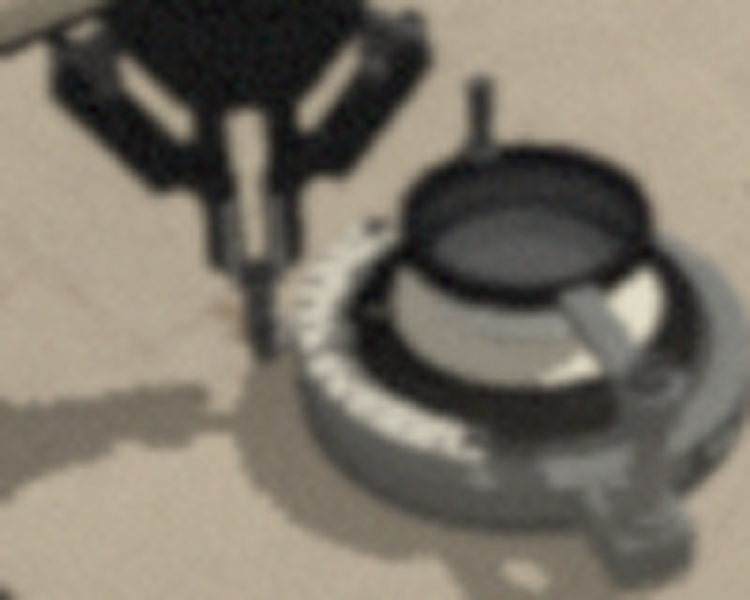

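Emit:
arm_command(slide=[[-0.002,-0.0003,0],[-0.002,-0.0003,0],[-0.002,-0.0003,0],[-0.002,-0.0003,0],[-0.0015,-0.0003,0],[-0.001,-0.0002,0],[0,0,0],[0,0,0]], angular=[[0.2,-0.5,-1],[0,0,-1],[0,0,-1],[0,0,-1],[0,0,-1],[0,0,-0.6],[0,0,0],[0,0,0]], hand=[0.007,0.007,0.007,0.007,0.007,0.007,0.007,0.007])

```text
time: 17.55
tool_pos: [0.4524, 0.0487, 0.0577]
tcp_rot: [-2.723, -1.566, 0.001]
wrist_force: [0.3, 1.6, -0.9]
width: 0.082
```

```bash
python3 -c "
from h import *
tilt();rep();orbit(Cc,.092,.0159,-1)
im=bot.read_camera('scene');cv2.imwrite('pics/s12.png',im[:,:,::-1]);cv2.imwrite('pics/s12z.png',cv2.resize(im[160:220,210:280,::-1],None,fx=10,fy=10,interpolation=2))"
```

```text
tiltcorr deg [-0.05  0.01  0.  ]
t17.6 pos [0.4524 0.0487 0.0577] psi 59.8 tilt [-0.001  0.    -1.   ] F [ 0.3  1.6 -0.9] w 0.082 q6 0.58
obj ang 148.70 r 0.0914
```

View pics/s12z.png

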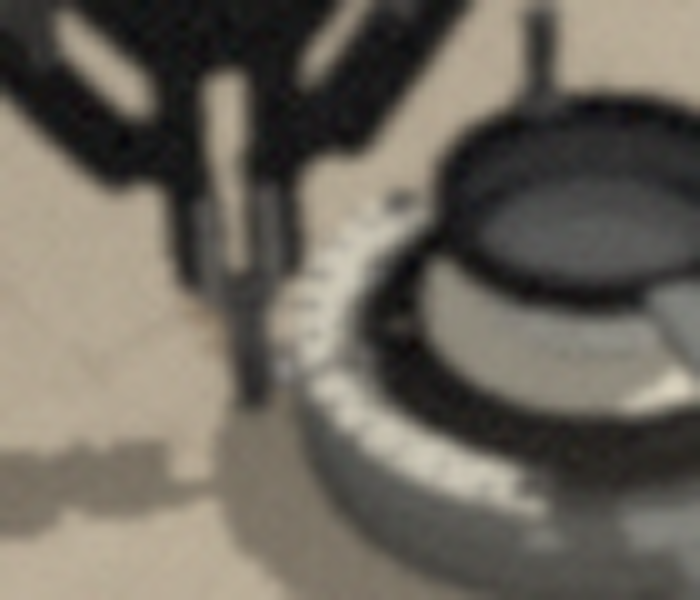

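```bash
python3 -c "
from h import *
c=np.array([.5232,-.0140])
for a in (145,148.7,151,153.3,156):
  u=np.array([np.cos(np.radians(a)),np.sin(np.radians(a))])
  f=lambda r,z:((proj('scene',[*(c+r*u),z])[0]-[210,160]+.5)*10-.5).round(0)
  print(a,'tip',f(.079,.041),'mark',f(.079,.039),f(.065,.039),'knob .032,.064',f(.092,.032),f(.092,.064))
"
```

```text
145 tip [299. 339.] mark [299. 345.] [353. 339.] knob .032,.064 [250. 371.] [243. 273.]
148.7 tip [301. 351.] mark [301. 357.] [355. 349.] knob .032,.064 [253. 385.] [246. 287.]
151 tip [303. 358.] mark [304. 364.] [357. 355.] knob .032,.064 [256. 394.] [248. 296.]
153.3 tip [306. 366.] mark [306. 372.] [359. 362.] knob .032,.064 [259. 402.] [251. 304.]
156 tip [310. 374.] mark [310. 380.] [362. 369.] knob .032,.064 [263. 413.] [255. 315.]
```

Emit:
arm_command(slide=[[-0.0015,-0.0003,0],[-0.0015,-0.0003,0],[-0.0015,-0.0003,0],[-0.0012,-0.0002,0],[-0.0007,-0.0001,0],[0,0,0],[0,0,0],[0,0,0]], angular=[[0,0,-0.8],[0,0,-0.8],[0,0,-0.8],[0,0,-0.8],[0,0,-0.4],[0,0,0],[0,0,0],[0,0,0]], hand=[0.007,0.007,0.007,0.007,0.007,0.007,0.007,0.007])

```text
time: 18.4
tool_pos: [0.448, 0.0432, 0.0577]
tcp_rot: [-2.667, -1.658, 0.001]
wrist_force: [0.0, 1.0, -0.3]
width: 0.078
```

```bash
python3 -c "
from h import *
tilt();rep();orbit(Cc,.092,.0159,-1)
im=bot.read_camera('scene');cv2.imwrite('pics/s13.png',im[:,:,::-1]);cv2.imwrite('pics/s13z.png',cv2.resize(im[160:220,210:280,::-1],None,fx=10,fy=10,interpolation=2))"
```

```text
tiltcorr deg [-0.05  0.    0.  ]
t18.4 pos [0.448  0.0432 0.0577] psi 63.7 tilt [-0.001  0.    -1.   ] F [ 0.   1.  -0.3] w 0.078 q6 0.50
obj ang 153.04 r 0.0915
```

View pics/s13z.png

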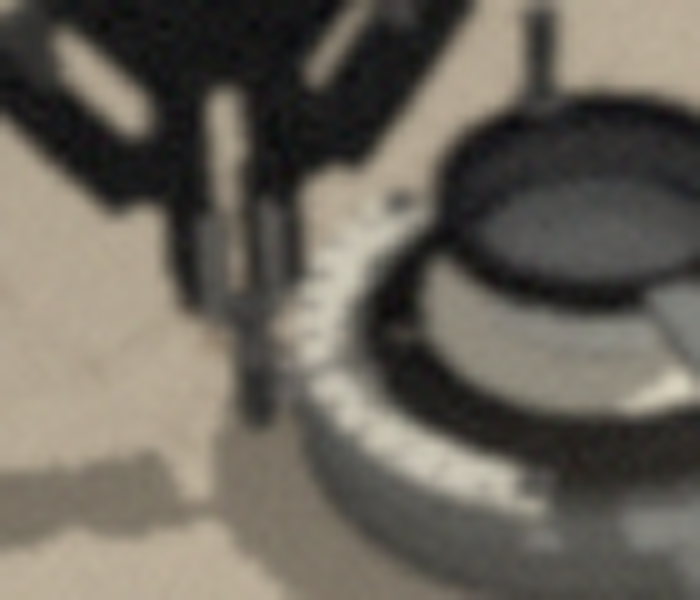

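Estimated at 153°. Backing straight off and clearing the view to measure.

Emit:
arm_command(slide=[[0.002,0,0],[0.006,0,0],[0.012,0,0],[0.02,0,-0.01],[0.02,0,-0.035],[0.03,0,-0.04],[0.04,0,-0.04],[0.04,0,-0.02]], angular=[[0,0,0],[0,0,0],[0,0,0],[0,0,0],[0,0,0],[0,0,0],[0,0,0],[0,0,0]], hand=[0.007,0.007,0.007,0.007,0.007,0.007,0.007,0.007])

```text
time: 19.25
tool_pos: [0.5197, 0.1965, 0.1971]
tcp_rot: [-2.668, -1.65, 0.021]
wrist_force: [1.3, 0.5, 0.5]
width: 0.086
```

Emit:
arm_command(slide=[[-0.01,-0.04,0],[-0.01,-0.04,0],[0,-0.04,0],[0,-0.04,0],[0,-0.03,0],[0,0,0],[0,0,0],[0,0,0]], angular=[[0,0,0],[0,0,0],[0,0,0],[0,0,0],[0,0,0],[0,0,0],[0,0,0],[0,0,0]], hand=[0.007,0.007,0.007,0.007,0.007,0.007,0.007,0.007])

```text
time: 20.05
tool_pos: [0.3429, 0.2784, 0.2033]
tcp_rot: [-2.662, -1.661, 0.001]
wrist_force: [0.4, -0.3, -0.1]
width: 0.082
```

```bash
python3 -c "
from h import *
rep()
im=bot.read_camera('scene');cv2.imwrite('pics/s14.png',im[:,:,::-1]);cv2.imwrite('pics/s14z.png',cv2.resize(im[150:225,210:310,::-1],None,fx=8,fy=8,interpolation=2))
im=bot.read_camera('top');cv2.imwrite('pics/t14.png',im[:,:,::-1]);cv2.imwrite('pics/t14z.png',cv2.resize(im[125:200,210:310,::-1],None,fx=8,fy=8,interpolation=2))"
```

```text
t20.1 pos [0.3429 0.2784 0.2033] psi 63.9 tilt [-0.003  0.003 -1.   ] F [ 0.4 -0.3 -0.1] w 0.082 q6 1.08
```

View pics/s14z.png

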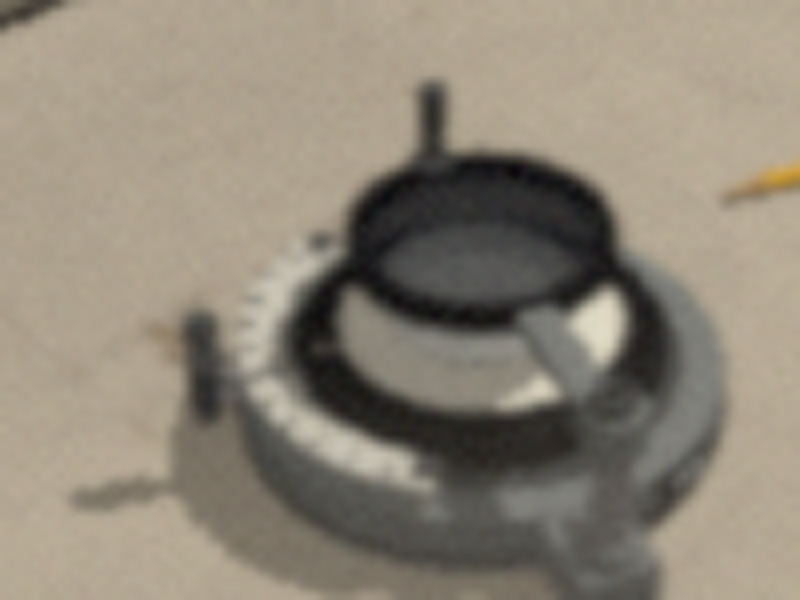

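View pics/t14z.png

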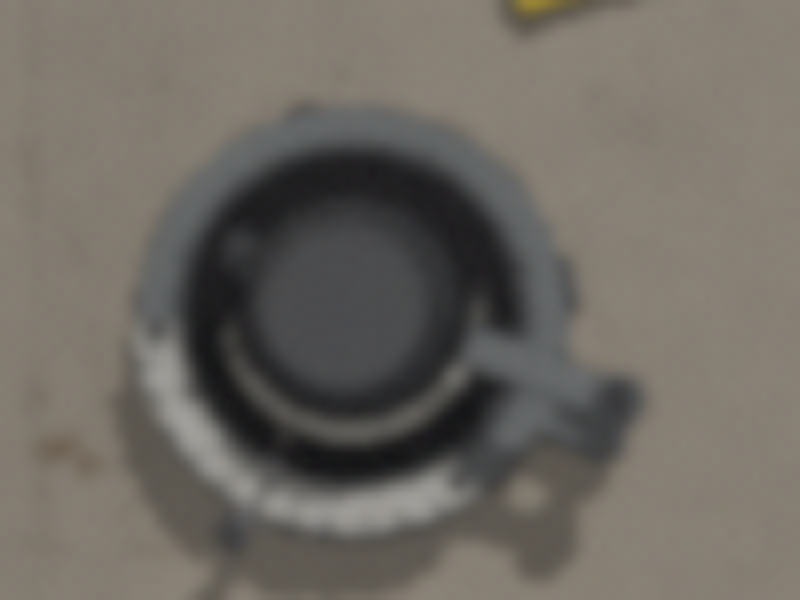

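Run:
```python
from h import *
out=[]
for n,f,c in(("top","t14",(.5222,-.0120)),("scene","s14",(.5232,-.0140))):
    I=cv2.imread(f"pics/{f}.png")
    a=np.radians(np.arange(130,180,.1));r=np.linspace(.06,.1,240)
    A,R=np.meshgrid(a,r)
    Z=np.where(R<.079,.039,.041)
    p=proj(n,np.c_[(c[0]+R*np.cos(A)).ravel(),(c[1]+R*np.sin(A)).ravel(),Z.ravel()]).reshape(*A.shape,2).astype(np.float32)
    o=cv2.remap(I,p[...,0],p[...,1],cv2.INTER_CUBIC)
    g=cv2.cvtColor(o,6).astype(float)
    deg=np.degrees(a)
    def dip(r0,r1,lo,hi):
        m=g[(r>=r0)&(r<=r1)].mean(0);s=(deg>lo)&(deg<hi);w=np.clip(np.percentile(m[s],60)-m[s],0,None);w[w<w.max()*.3]=0
        return round((w*deg[s]).sum()/w.sum(),2),round(deg[s][m[s].argmin()],1)
    print(n,"mark",dip(.066,.072,145,162),"pointer",dip(.080,.085,140,166),"knob",dip(.089,.095,140,170))
    o=cv2.resize(o,(750,260));
    for d in range(130,180,5):cv2.putText(o,str(d),((d-130)*15,12),0,.4,(0,0,255),1);cv2.line(o,((d-130)*15,14),((d-130)*15,22),(0,0,255),1)
    out.append(o)
    # project circle-of-knob mid axis for cands
    for aa in (150,153.3,156):
        u=np.array([np.cos(np.radians(aa)),np.sin(np.radians(aa))])
        print(aa,[proj(n,[*(np.array(c)+.092*u),z])[0].round(1).tolist() for z in(.032,.064)])
cv2.imwrite("pics/pol14.png",np.vstack(out))
```

```text
top mark (np.float64(154.13), np.float64(154.0)) pointer (np.float64(158.37), np.float64(163.9)) knob (np.float64(151.56), np.float64(151.6))
150 [[237.7, 191.3], [237.2, 190.5]]
153.3 [[239.3, 192.1], [238.8, 191.4]]
156 [[240.6, 192.8], [240.2, 192.0]]
scene mark (np.float64(152.32), np.float64(152.6)) pointer (np.float64(159.99), np.float64(165.9)) knob (np.float64(155.02), np.float64(154.4))
150 [[235.0, 198.5], [234.2, 188.7]]
153.3 [[235.4, 199.8], [234.7, 190.0]]
156 [[235.8, 200.8], [235.1, 191.0]]
```

View pics/pol14.png

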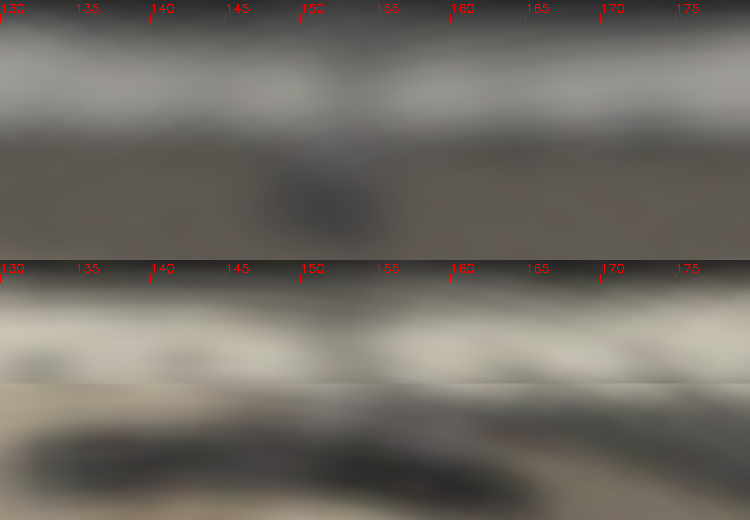

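Run:
```python
from h import *
# render-fit: soft dark silhouette of the knob cylinder (convex hull of two circles), fit angle
for n,f,c,box in(("top","t14",(.5222,-.0120),(234,186,245,197)),("scene","s14",(.5232,-.0140),(228,184,240,207))):
    g=cv2.imread(f"pics/{f}.png",0).astype(float)
    x0,y0,x1,y1=box;K=12
    best=[]
    al=np.radians(np.arange(0,360,10))
    for ang in np.arange(146,161,.25):
      for dr in(-.002,0,.002):
        u=np.array([np.cos(np.radians(ang)),np.sin(np.radians(ang))]);k=np.array(c)+(.092+dr)*u
        X=np.vstack([np.c_[k[0]+.006*np.cos(al),k[1]+.006*np.sin(al),np.full(36,z)] for z in(.032,.064)])
        P=proj(n,X);h=cv2.convexHull(((P-[x0-.5,y0-.5])*K).astype(np.float32)).astype(np.int32)
        M=np.zeros(((y1-y0)*K,(x1-x0)*K),np.float32);cv2.fillConvexPoly(M,h,1)
        M=cv2.GaussianBlur(M,(0,0),K*.8);M=cv2.resize(M,(x1-x0,y1-y0),interpolation=cv2.INTER_AREA)
        s=g[y0:y1,x0:x1];W=np.ones_like(s)
        # mask out scale: exclude points projecting to r<.083 at z=.04
        for i in range(y1-y0):
            for j in range(x1-x0):
                b=back(n,x0+j,y0+i,.040)[:2]-c
                if np.hypot(*b)<.084:W[i,j]=0
        w=W.ravel()>0
        A=np.c_[M.ravel()[w],np.ones(w.sum()),np.tile(np.arange(x1-x0),(y1-y0,1)).ravel()[w],np.repeat(np.arange(y1-y0),x1-x0)[w]]
        q,*_=np.linalg.lstsq(A,s.ravel()[w],rcond=None)
        best.append((((A@q-s.ravel()[w])**2).sum(),ang,dr,round(q[0])))
    best.sort();print(n,best[:4])
```

```text
top [(np.float64(1757.9197406279895), np.float64(152.0), 0.002, -25), (np.float64(1763.020128353911), np.float64(151.75), 0.002, -25), (np.float64(1781.3250015756876), np.float64(152.25), 0.002, -25), (np.float64(1806.431206283929), np.float64(151.5), 0.002, -25)]
scene [(np.float64(46194.295237814295), np.float64(154.0), 0, -78), (np.float64(46424.163436434836), np.float64(154.5), 0, -78), (np.float64(46722.67748644871), np.float64(154.75), 0, -78), (np.float64(46723.53861752381), np.float64(154.25), 0, -78)]
```

```bash
python3 -c "
from h import *
rep();print(bot.finish_job())"
```

```text
t20.1 pos [0.3433 0.2781 0.2033] psi 63.9 tilt [-0.003  0.003 -1.   ] F [-0.5 -0.   0.6] w 0.083 q6 1.08
the job is handed in; nothing more can be done
None
```

I pushed the analyser disc to its stop over the dish, then pushed the lever knob about 38° counter-clockwise to the long mark. I backed the gripper clear and handed the job in at about 20 s; no verdict came back.

- **Analyser:** it stopped moving while the reaction force rose to about 4 N (limit 20 N). The last pictures show the disc centred over the stage glass and the peg within about 2 mm of where it should be at the stop.
- **Pointer:** my checks disagree by about 2°, on either side of the long mark at 153.3°. The tool position gave the knob at 153.0°, the top camera about 152° and the scene camera about 154°. All three lie within the 3° tolerance, and on average the pointer is about 0.3° short, so I left it.
- **Not to be moved:** the tool never came near the dishes or the pen, and the final wrist force was about zero. I did not measure the positions of the dish under test, the waiting dish or the pen again at the end.

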